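Seat the burr ring of a coffee grinder

TASK

The grinder's hopper is off and its burr retaining ring is loose. Take the longer of the two pin spanners out of its block, set its two pins fully down in the ring's two holes, and turn the ring clockwise (seen from above) until it comes up against its stop. Then let go, leaving the spanner standing in the ring; leave the shorter spanner in its block.

Things in the scene. Friction and masses are not known exactly. Their poses are not given: they have to be found in the camera images.
- spanner_grip (a point): Handle centre of the longer pin spanner (loose, 0.28 kg), upright. Black handle 24 x 24 mm along x, y, 70 mm tall (z up). Below it a steel bar 92 (x) x 30 x 10 mm, underside 45 mm below this point. From it two pins, 10 mm thick tapering to 4, reach 14 mm down at x = +/-32 mm. Half-turn symmetric. Starts 75 mm above the table, pins loose in a wooden block 122 x 56 x 30 mm; lifts straight out.
- short_spanner_grip (a point): Handle centre of the other pin spanner, a bystander: same handle and build, but its bar is only 60 mm long and its pins 36 mm apart, too close for the ring. It stands in a like block 90 mm long. Either tool may stand in either place.
- ring_mid (a point): Centre of the top face of the level steel ring, 106 mm across with a 36 mm opening. Two through holes, 16 mm across, 16 mm deep, at x = +/-32 mm; axes turn with the ring, z up. 98 mm above the table, 12 mm below the rim of a fixed black drum (140 mm outside, 108 mm inside; chute on one side). With the pins fully in, the bar rests on the ring, the handle centre 45 mm above this point.
- ring (a joint): Turn of the ring, rad; grows clockwise seen from above. Starts between 0.1 and 0.5; hard stop at 1.2 = fully home. Steady friction of 0.15 N m; stays where it is left. The pins have 3 mm of play all round in the holes, so the spanner turns up to about 0.1 rad before the ring follows.

How it is judged:
By the outcome, as a careful person would: the job done as asked, in the order asked, and still so for the second after the job is handed in, with the robot touching nothing.
It also fails if it takes over 40 s, if anything falls off the work surface, if the arm or the gripper's body presses on something with over 40 N, if the wrist force passes 120 N, or if a joint passes its speed limit or range.

ROBOT

A 6-joint arm with a two-finger parallel gripper is mounted at the origin on the work surface. World frame = base frame: x ahead of the robot, y to its left, z up, the work surface at z = 0. Lengths are in m, angles in rad, forces in N, time in s.
With the tool pointing down it reaches from about 0.35 to 0.775 m from the base axis. Payload 5.5 kg.
Tool frame: the origin (TCP) lies between the finger pads; the fingertips stand 17 mm ahead of it and the grasp point (between the pads) lies 2 mm behind it; z points along the fingers, y is the line along which they close (so a half turn about z gives the same grasp; the last joint's range is limited). The gripper opens to 85 mm and grips with 20 to 120 N. Pads are 22 mm wide; open, the fingers measure 114 mm over their backs; the gripper's body (76 mm by 85 mm) begins 54 mm behind the grasp point. The pads swing forward as they close: fully open they stand 13 mm farther back than shut.
Start: joints at [1.148, 0.313, 0.046, 1.304, 0, 1.431], TCP at [0.16, 0.552, 0.248] pointing down, gripper open.
Joint ranges: [-2.76, 2.76], [-0.86, 1.69], [-1.03, 1.26], [-2.2, 2.34], [-1.47, 1.5], [-3.14, 3.14]. Speed limits (rad/s): [2.57, 2.57, 3.14, 3.14, 3.14, 3.14].

INTERFACE

Orientations are given as a rotation vector (axis times angle).
In Python, from rig import readout, get_image, robot gives the robot as it stands.
- The arm moves only by the tool apply_moves, never from a script. Its argument "plan" is a list of rows, each a list of 7 numbers: the closure, from 0 (fully open) to 1 (shut), then the shift along the world's x, y, z as a fraction of full scale, then the turn, a rotation vector about the world's x, y, z as a fraction of full scale. In form: [[jaw, x, y, z, wx, wy, wz], ...]. A call has exactly 10 rows; each row is the pose to reach, as a shift and turn from the pose commanded when the call began, turning the shorter way round; what a row does not reach only later rows make up. Full scale, the value 1, is 0.5 m for a shift and 180 degrees for a turn. A row lasts 1/10 s, in which the tool goes at most 50 mm and 8.59 degrees, less where a joint would pass 70% of its speed; a pose out of reach is approached as far as the arm can. A call with a number of a shift or a turn outside -1 to 1 is refused whole. A call with a gripper value outside its range is refused whole. The fingers move at their own pace and stop on an object; "grip_force" is the grip in N (left out, the last holds). Time passes only in rows, so rows that repeat a pose let the fingers close, or fill a call up. It gives the time, the measured TCP pose, the force, the opening and the grip force at its end, in the units of the state.
- readout.get_state(): the state, without advancing time (a new reading comes with each control period).
- get_image(name): name is "scene" or "top"; returns a dict with "pixels" (420x560x3 uint8, red, green, blue), "z_map" (420x560 float32, m along the optical axis (not along the pixel's ray), 0 where there is no reading), "fx", "fy", "cx", "cy" (pixels), "k1" (the pictures are not rectified: a ray, as slopes to the right and down, at radius r is drawn at 1 + k1 r^2 times it, then the intrinsics apply), "view" (4x4, takes a point from world to camera coordinates). Camera axes: x right, y down, z forward; pixel columns grow to the right and rows downward; lengths in m; the calibration is good to about 2 mm. A picture is of the moment at which its call begins.
- robot.close_job(): hands the job in; it is judged then, once.
The state is a dict: "t": time; "q": joint angles; "joint_velocities": joint speeds; "effort": joint torques, N m; "tool_pos": TCP position; "ee_rot": TCP orientation; "force": force on the tool from outside, world axes, zero at the start; "wrist_torque": the same for the moment, N m; "finger_gap": finger opening in m; "grip_force": force on a finger pad.
Only numpy, scipy, OpenCV 4.12 (cv2) and the standard library are available. Lean on these libraries where they do the work, as an engineer would, in place of code of your own. Each camera call takes 0.05 s, during which the arm holds its last target. There are 200 camera calls.

## Working session

There is one attempt and no reset: what is moved stays moved. The work goes in short steps, Python scripts to look and compute and a tool call to move; the robot and the scene stay as the last step left them, time stands still between calls to the robot, and variables do not carry over. Pictures are saved under pics/ and viewed, at most 10 in all, crops included, and the job is handed in when it is done.

Besides the shell and the picture viewer there is one more tool, called as name(argument=value, ...), one argument or row to a line, values as JSON. apply_moves: Moves the arm, as the interface text tells. Its arguments: {"type":"object","properties":{"plan":{"type":"array"},"grip_force":{"type":"number"}},"required":["plan"]}

```bash
mkdir -p pics; cat > h.py <<'E'
import numpy as np, cv2
from rig import readout, get_image, robot
def snap(n,tag):
    d=get_image(n); np.savez('/tmp/%s.npz'%tag,**d); cv2.imwrite('pics/%s.png'%tag,d['pixels'][:,:,::-1]); return d
def ld(tag): return dict(np.load('/tmp/%s.npz'%tag))
def ray(d,u,v):
    x=np.array([(u-d['cx'])/d['fx'],(v-d['cy'])/d['fy']]); y=x.copy()
    for _ in range(20): y=x/(1+d['k1']*(y@y))
    return np.r_[y,1]
def world(d,u,v,z=None):
    r=ray(d,u,v); V=d['view']; R=V[:3,:3]; t=V[:3,3]; c=-R.T@t; w=R.T@r
    s=(z-c[2])/w[2] if z is not None else d['z_map'][int(round(v)),int(round(u))]
    return c+s*w
def proj(d,p):
    V=d['view']; q=V[:3,:3]@np.asarray(p)+V[:3,3]; a=q[:2]/q[2]; a=a*(1+d['k1']*(a@a))
    return a*[d['fx'],d['fy']]+[d['cx'],d['cy']]
def crop(tag,u0,v0,u1,v1,k,out):
    im=cv2.imread('pics/%s.png'%tag)[v0:v1,u0:u1]; cv2.imwrite('pics/%s.png'%out,cv2.resize(im,None,fx=k,fy=k,interpolation=cv2.INTER_CUBIC))
E
python3 - <<'E'
from h import *
s=readout.get_state();print(s)
a=snap('scene','s0');b=snap('top','t0')
for d in(a,b):print(d['fx'],d['k1'],d['view'].round(3))
cv2.imwrite('pics/both.png',cv2.resize(np.vstack([cv2.imread('pics/s0.png'),cv2.imread('pics/t0.png')]),None,fx=.71,fy=.71))
E
```

```text
{'t': 0.0, 'q': array([ 1.14839960e+00,  3.14060225e-01,  4.49817556e-02,  1.30359176e+00,
       -1.18872599e-05,  1.43118670e+00]), 'joint_velocities': array([-0.00155311, -0.00167922, -0.00084931, -0.00048215,  0.00017585,
       -0.0004098 ]), 'effort': array([ 6.92883750e-04, -4.80627573e+01,  2.98530918e+01,  1.91696885e-02,
        5.71947942e-05, -4.53784637e-06]), 'tool_pos': array([0.16026517, 0.55171902, 0.24737594]), 'ee_rot': array([-4.42650497e-01, -3.10973693e+00,  2.83278907e-03]), 'force': array([0.09933664, 0.13111922, 0.12214952]), 'wrist_torque': array([ 0.01096639, -0.02759346,  0.08072807]), 'grip_force': 0.0, 'finger_gap': 0.08515664218260285}
400.50180896000774 0.015952485046239036 [[-0.661  0.751  0.     0.372]
 [ 0.525  0.463 -0.714 -0.164]
 [-0.536 -0.472 -0.7    1.065]
 [ 0.     0.     0.     1.   ]]
515.2373706802725 -0.1460702060921827 [[-0.009 -1.    -0.014 -0.022]
 [-0.997  0.01  -0.077  0.541]
 [ 0.077  0.013 -0.997  0.956]
 [ 0.     0.     0.     1.   ]]
```

View pics/t0.png

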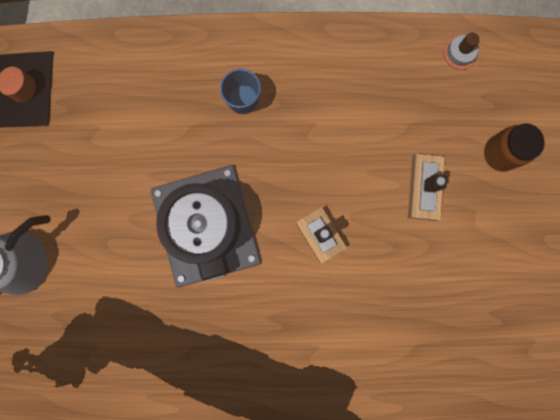

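View pics/s0.png

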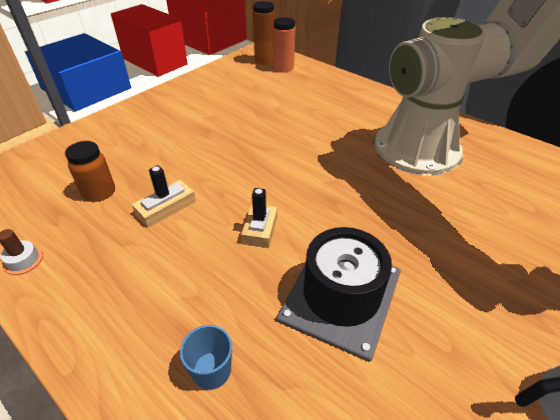

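The longer spanner is in the right-hand block of the top view, around (429,187). The shorter one is at (322,236). The ring is at (197,223), with holes near (197,205) and (197,241). I'll enlarge these.

```bash
python3 - <<'E'
from h import *
crop('t0',140,160,260,290,4,'a');crop('t0',390,135,480,232,5,'b')
a=cv2.imread('pics/a.png');b=cv2.imread('pics/b.png');H=max(len(a),len(b))
f=lambda i:cv2.copyMakeBorder(i,0,H-len(i),0,0,0)
print(a.shape,b.shape)
c=np.hstack([f(a),f(b)[:,:320]]);print(c.shape);cv2.imwrite('pics/ab.png',c)
E
```

```text
(520, 480, 3) (485, 450, 3)
(520, 800, 3)
```

View pics/ab.png

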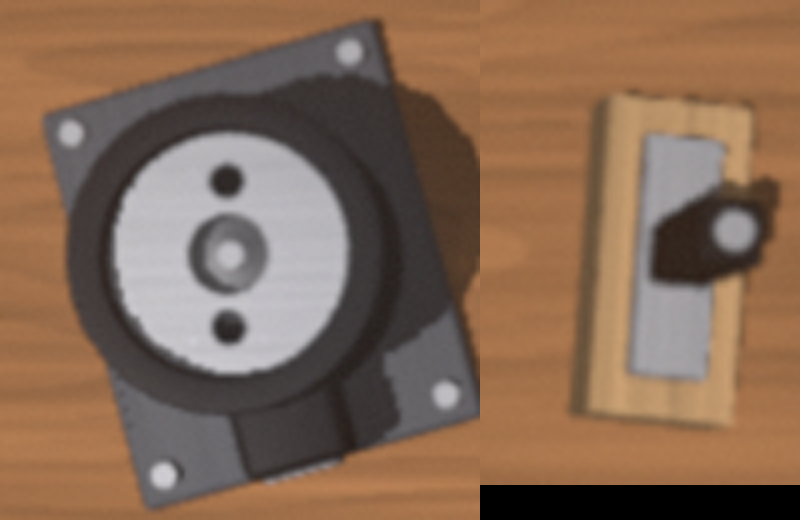

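```bash
python3 - <<'E'
from h import *
from scipy.spatial.transform import Rotation as Ro
d=ld('t0')
W=lambda x,y,k,u,v,z:world(d,(x+.5)/k-.5+u,(y+.5)/k-.5+v,z)
h=[W(x,y,4,140,160,.098) for x,y in((227,180),(228,327))]
m=(h[0]+h[1])/2;e=h[0]-h[1];print('ring',m,np.linalg.norm(e),np.degrees(np.arctan2(e[1],e[0])))
print('opening?',W(228,254,4,140,160,.098))
c=[W(x,y,5,390,135,.04) for x,y in((165,133),(245,140),(227,380),(150,375))]
e=(c[0]+c[1]-c[2]-c[3])/2
print('bar',sum(c)/4,np.linalg.norm(e),np.linalg.norm(c[1]-c[0]),np.degrees(np.arctan2(e[1],e[0])))
print('handle top',W(253,230,5,390,135,.11), 'depth z',[world(d,u,v) for u,v in((440,181),(429,170),(197,190))])
# scene depth
s=ld('s0')
print(Ro.from_rotvec(readout.get_state()['ee_rot']).as_matrix().round(3))
E
```

```text
ring [0.51337869 0.11503342 0.098     ] 0.06449855270064853 0.5181315482460724
opening? [0.51308114 0.11478403 0.098     ]
bar [ 0.5819296  -0.31202136  0.04      ] 0.09186622256159267 0.031004086466503544 -6.013627670542428
handle top [ 0.58261159 -0.31237307  0.11      ] depth z [array([ 0.58120265, -0.31032554,  0.11538538]), array([ 0.61186657, -0.31260185,  0.04173252]), array([0.56986979, 0.11199708, 0.11163331])]
[[-0.96   0.279 -0.001]
 [ 0.279  0.96  -0.002]
 [ 0.    -0.002 -1.   ]]
```

apply_moves(
  plan=[
    [0, 0.04, -0.09, 0.1, 0, 0, 0],
    [0, 0.08, -0.18, 0.16, 0, 0, 0],
    [0, 0.12, -0.27, 0.2, 0, 0, 0],
    [0, 0.16, -0.36, 0.2, 0, 0, 0],
    [0, 0.2, -0.45, 0.2, 0, 0, 0.01],
    [0, 0.24, -0.54, 0.2, 0, 0, 0.02],
    [0, 0.28, -0.63, 0.2, 0, 0, 0.03],
    [0, 0.32, -0.72, 0.2, 0, 0, 0.04],
    [0, 0.36, -0.81, 0.2, 0, 0, 0.05],
    [0, 0.4, -0.9, 0.2, 0, 0, 0.057],
  ],
)

```text
t: 1.1
tool_pos: [0.3514, 0.1209, 0.3483]
ee_rot: [0.161, 3.137, 0.0]
force: [1.1, 0.6, -0.3]
finger_gap: 0.0854
grip_force: 0.0
```

apply_moves(
  plan=[
    [0, 0.044, -0.083, 0, 0, 0, 0],
    [0, 0.09, -0.17, 0, 0, 0, 0],
    [0, 0.14, -0.26, 0, 0, 0, 0],
    [0, 0.18, -0.34, -0.02, 0, 0, 0],
    [0, 0.23, -0.43, -0.06, 0, 0, 0],
    [0, 0.28, -0.52, -0.12, 0, 0, 0],
    [0, 0.33, -0.61, -0.18, 0, 0, 0],
    [0, 0.38, -0.7, -0.24, 0, 0, 0],
    [0, 0.42, -0.78, -0.28, 0, 0, 0],
    [0, 0.444, -0.828, -0.294, 0, 0, 0],
  ],
)

```text
t: 2.1
tool_pos: [0.5689, -0.2839, 0.2028]
ee_rot: [-0.163, -3.135, -0.002]
force: [-0.1, -0.9, 0.8]
finger_gap: 0.0854
grip_force: 0.0
```

```bash
python3 - <<'E'
from h import *
s=readout.get_state();print(s['t'],s['tool_pos'],s['ee_rot'])
d=snap('scene','s1')
for p in([.582,-.312,.11],[.582,-.312,.075]):print(proj(d,p))
print(proj(d,s['tool_pos']))
crop('s1',80,60,280,240,4,'c')
E
```

```text
2.1 [ 0.56893682 -0.28388054  0.20275338] [-1.62711937e-01 -3.13539456e+00 -2.37584091e-03]
[155.91362201 168.53446805]
[159.40464823 181.51929047]
[160.37017219 132.68138432]
```

View pics/c.png

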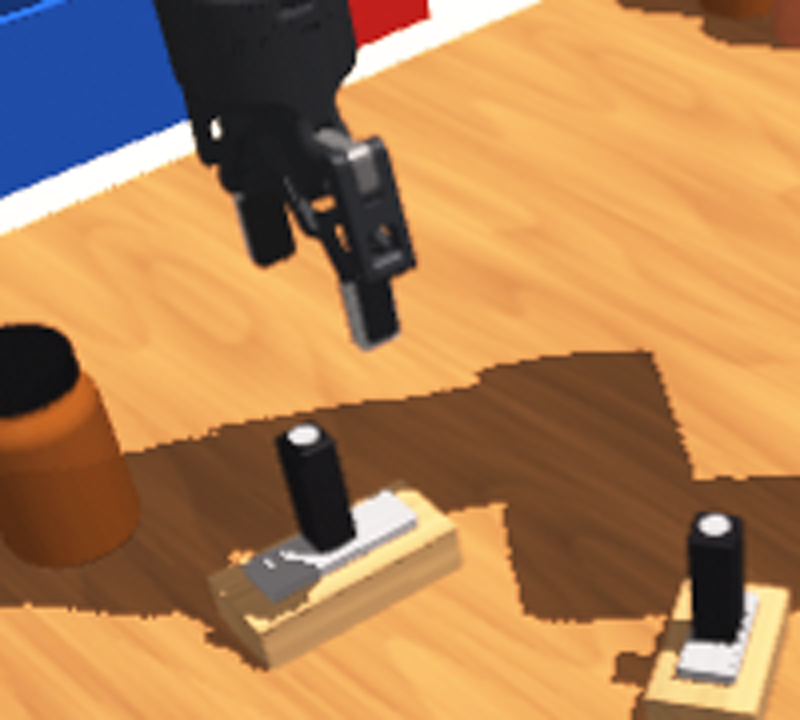

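The handle top is at (155.5,168.7) in the full scene image, which matches the projected estimate. I'll descend and grip.

apply_moves(
  plan=[
    [0, 0, 0, 0, 0, 0, 0],
    [0, 0, 0, -0.05, 0, 0, 0],
    [0, 0, 0, -0.1, 0, 0, 0],
    [0, 0, 0, -0.15, 0, 0, 0],
    [0, 0, 0, -0.19, 0, 0, 0],
    [0, 0, 0, -0.22, 0, 0, 0],
    [0, 0, 0, -0.242, 0, 0, 0],
    [0, 0, 0, -0.242, 0, 0, 0],
    [0, 0, 0, -0.242, 0, 0, 0],
    [0, 0, 0, -0.242, 0, 0, 0],
  ],
  grip_force=80,
)

```text
t: 3.15
tool_pos: [0.5697, -0.283, 0.0854]
ee_rot: [0.162, 3.136, -0.001]
force: [-0.2, -0.7, -0.6]
finger_gap: 0.086
grip_force: 0.0
```

apply_moves(
  plan=[
    [0.3, 0, 0, 0, 0, 0, 0],
    [0.6, 0, 0, 0, 0, 0, 0],
    [0.9, 0, 0, 0, 0, 0, 0],
    [0.9, 0, 0, 0, 0, 0, 0],
    [0.9, 0, 0, 0, 0, 0, 0],
    [0.9, 0, 0, 0, 0, 0, 0],
    [0.9, 0, 0, 0, 0, 0, 0],
    [0.9, 0, 0, 0, 0, 0, 0],
    [0.9, 0, 0, 0, 0, 0, 0],
    [0.9, 0, 0, 0, 0, 0, 0],
  ],
  grip_force=80,
)

```text
t: 4.15
tool_pos: [0.572, -0.2933, 0.0922]
ee_rot: [0.17, 3.127, -0.034]
force: [-9.9, -17.5, 26.9]
finger_gap: 0.027
grip_force: 74.0
```

The last travel row fell short of its target, so I gripped off-centre. I'll open the fingers and look.

apply_moves(
  plan=[
    [0.6, 0, 0, 0, 0, 0, 0],
    [0.3, 0, 0, 0, 0, 0, 0],
    [0, 0, 0, 0, 0, 0, 0],
    [0, 0, 0, 0, 0, 0, 0],
    [0, 0, 0, 0, 0, 0, 0],
    [0, 0, 0, 0.05, 0, 0, 0],
    [0, 0, 0, 0.1, 0, 0, 0],
    [0, 0, 0, 0.15, 0, 0, 0],
    [0, 0, 0, 0.2, 0, 0, 0],
    [0, 0, 0, 0.2, 0, 0, 0],
  ],
)

```text
t: 5.15
tool_pos: [0.5707, -0.2833, 0.1874]
ee_rot: [0.162, 3.133, -0.004]
force: [-0.5, -0.7, 0.5]
finger_gap: 0.0853
grip_force: 0.0
```

```bash
python3 - <<'E'
from h import *
s=readout.get_state();print(s['t'],s['tool_pos'],s['ee_rot'],s['force'])
d=snap('scene','s2');t=snap('top','t2')
crop('s2',100,120,220,240,4,'c1');crop('t2',395,140,475,230,5,'c2')
a=cv2.imread('pics/c1.png');b=cv2.imread('pics/c2.png')[:,:320];H=480
f=lambda i:cv2.copyMakeBorder(i,0,H-len(i),0,0,0)
cv2.imwrite('pics/c3.png',np.hstack([f(a),f(b)]))
E
```

```text
5.15 [ 0.5707175  -0.28334482  0.18743729] [ 0.16161491  3.13258087 -0.00383056] [-0.48820401 -0.69214363  0.51282113]
```

View pics/c3.png

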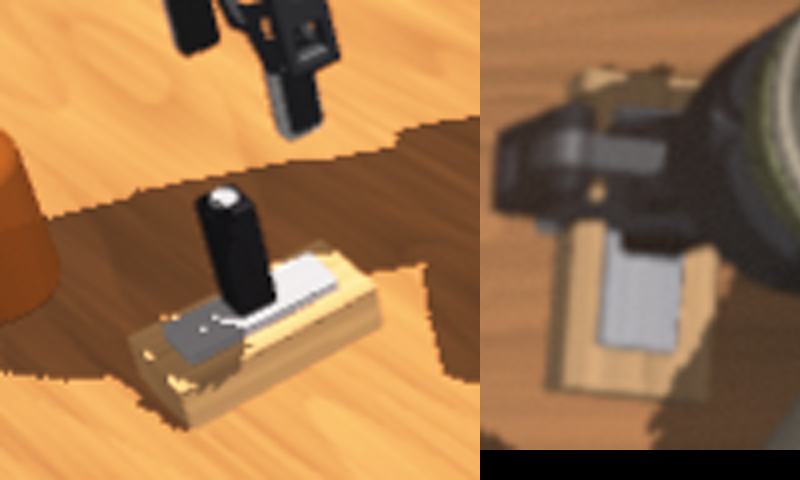

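The spanner is still upright and seated. Its handle top is at (155.8,169), which has barely moved. I'll go over it, measure, then grip.

apply_moves(
  plan=[
    [0, 0.012, -0.027, 0, 0, 0, 0],
    [0, 0.024, -0.054, 0, 0, 0, 0],
    [0, 0.024, -0.054, 0, 0, 0, 0],
    [0, 0.024, -0.054, -0.05, 0, 0, 0],
    [0, 0.024, -0.054, -0.1, 0, 0, 0],
    [0, 0.024, -0.054, -0.15, 0, 0, 0],
    [0, 0.024, -0.054, -0.18, 0, 0, 0],
    [0, 0.024, -0.054, -0.21, 0, 0, 0],
    [0, 0.024, -0.054, -0.21, 0, 0, 0],
    [0, 0.024, -0.054, -0.21, 0, 0, 0],
  ],
)

```text
t: 6.25
tool_pos: [0.5802, -0.3088, 0.0781]
ee_rot: [-0.162, -3.135, -0.002]
force: [-0.3, -0.4, 0.2]
finger_gap: 0.0856
grip_force: 0.0
```

apply_moves(
  plan=[
    [0.3, 0.004, -0.003, 0.004, 0, 0, 0],
    [0.6, 0.004, -0.003, 0.004, 0, 0, 0],
    [0.9, 0.004, -0.003, 0.004, 0, 0, 0],
    [0.9, 0.004, -0.003, 0.004, 0, 0, 0],
    [0.9, 0.004, -0.003, 0.004, 0, 0, 0],
    [0.9, 0.004, -0.003, 0.004, 0, 0, 0],
    [0.9, 0.004, -0.003, 0.004, 0, 0, 0],
    [0.9, 0.004, -0.003, 0.004, 0, 0, 0],
    [0.9, 0.004, -0.003, 0.004, 0, 0, 0],
    [0.9, 0.004, -0.003, 0.004, 0, 0, 0],
  ],
  grip_force=80,
)

```text
t: 7.25
tool_pos: [0.5833, -0.3114, 0.0816]
ee_rot: [0.163, 3.137, -0.0]
force: [-0.5, 0.6, 5.3]
finger_gap: 0.0233
grip_force: 79.0
```

Clean grip: the gap is 23 mm and the side force is low. Lifting straight up.

apply_moves(
  plan=[
    [0.9, 0, 0, 0.01, 0, 0, 0],
    [0.9, 0, 0, 0.025, 0, 0, 0],
    [0.9, 0, 0, 0.05, 0, 0, 0],
    [0.9, 0, 0, 0.09, 0, 0, 0],
    [0.9, 0, 0, 0.14, 0, 0, 0],
    [0.9, 0, 0, 0.19, 0, 0, 0],
    [0.9, 0, 0, 0.25, 0, 0, 0],
    [0.9, 0, 0, 0.3, 0, 0, 0],
    [0.9, 0, 0, 0.34, 0, 0, 0],
    [0.9, 0, 0, 0.34, 0, 0, 0],
  ],
)

```text
t: 8.25
tool_pos: [0.5843, -0.3122, 0.2553]
ee_rot: [0.163, 3.132, -0.005]
force: [0.9, -0.4, -3.4]
finger_gap: 0.0231
grip_force: 78.6
```

```bash
python3 - <<'E'
from h import *
s=readout.get_state();print(s['t'],s['tool_pos'],s['ee_rot'],s['force'])
d=snap('scene','s3');crop('s3',60,40,260,240,3,'d')
E
```

```text
8.25 [ 0.58427241 -0.31215186  0.25531486] [ 0.16257095  3.13170865 -0.00534155] [ 0.88505011 -0.37377507 -3.37241091]
```

View pics/d.png

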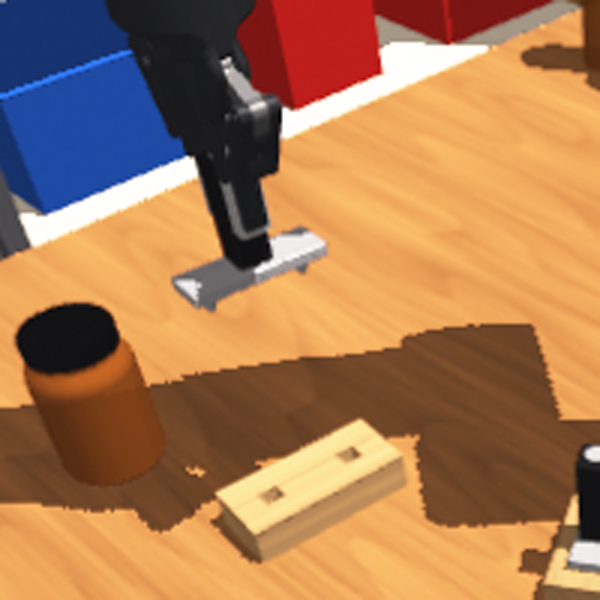

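apply_moves(
  plan=[
    [0.9, -0.01, 0.06, 0, 0, 0, 0],
    [0.9, -0.02, 0.15, 0, 0, 0, 0.005],
    [0.9, -0.04, 0.24, 0, 0, 0, 0.01],
    [0.9, -0.055, 0.34, 0, 0, 0, 0.015],
    [0.9, -0.07, 0.44, 0, 0, 0, 0.02],
    [0.9, -0.09, 0.54, 0, 0, 0, 0.025],
    [0.9, -0.105, 0.64, 0, 0, 0, 0.03],
    [0.9, -0.12, 0.73, 0, 0, 0, 0.036],
    [0.9, -0.135, 0.8, 0, 0, 0, 0.036],
    [0.9, -0.142, 0.854, 0, 0, 0, 0.036],
  ],
)

```text
t: 9.3
tool_pos: [0.5099, 0.118, 0.2494]
ee_rot: [0.018, -3.139, -0.0]
force: [-0.0, -0.2, -3.0]
finger_gap: 0.0233
grip_force: 79.1
```

```bash
python3 - <<'E'
from h import *
get_image('scene');get_image('scene')
s=readout.get_state();print(s['t'],s['tool_pos'],s['ee_rot'],s['force'])
E
```

```text
9.4 [0.51010419 0.11884563 0.24948537] [ 2.22152024e-02 -3.13860593e+00 -1.68989082e-03] [-0.35043663  0.12568203 -3.51555251]
```

apply_moves(
  plan=[
    [0.9, 0.007, -0.007, 0, 0, 0, 0],
    [0.9, 0.007, -0.007, -0.03, 0, 0, 0],
    [0.9, 0.007, -0.007, -0.06, 0, 0, 0],
    [0.9, 0.007, -0.007, -0.09, 0, 0, 0],
    [0.9, 0.007, -0.007, -0.12, 0, 0, 0],
    [0.9, 0.007, -0.007, -0.14, 0, 0, 0],
    [0.9, 0.007, -0.007, -0.15, 0, 0, 0],
    [0.9, 0.007, -0.007, -0.154, 0, 0, 0],
    [0.9, 0.007, -0.007, -0.154, 0, 0, 0],
    [0.9, 0.007, -0.007, -0.154, 0, 0, 0],
  ],
)

```text
t: 10.4
tool_pos: [0.516, 0.1121, 0.1747]
ee_rot: [-0.015, 3.14, 0.0]
force: [-0.6, -0.3, -3.8]
finger_gap: 0.0234
grip_force: 79.7
```

```bash
python3 - <<'E'
from h import *
s=readout.get_state();print(s['t'],s['tool_pos'],s['ee_rot'],s['force'])
d=snap('scene','s4');crop('s4',280,200,420,330,4,'e1');t=snap('top','t4');crop('t4',150,170,250,280,4,'e2')
a=cv2.imread('pics/e1.png')[:,:440];b=cv2.imread('pics/e2.png')[:,:360]
b=cv2.copyMakeBorder(b,0,len(a)-len(b),0,0,0);cv2.imwrite('pics/e.png',np.hstack([a,b]))
for x in(-.032,.032):
  print('hole',proj(d,[.5134+x,.115,.098]),'pin tip exp',proj(d,[.5134+x,.115,s['tool_pos'][2]-.0656]))
E
```

```text
10.4 [0.51603151 0.11214283 0.17465832] [-1.45999451e-02  3.14030022e+00  1.83602450e-04] [-0.57487022 -0.25107256 -3.82562256]
hole [358.36088695 250.28746077] pin tip exp [359.30185846 246.08504493]
hole [336.60559658 273.24371392] pin tip exp [337.33344702 269.0919254 ]
```

View pics/e.png

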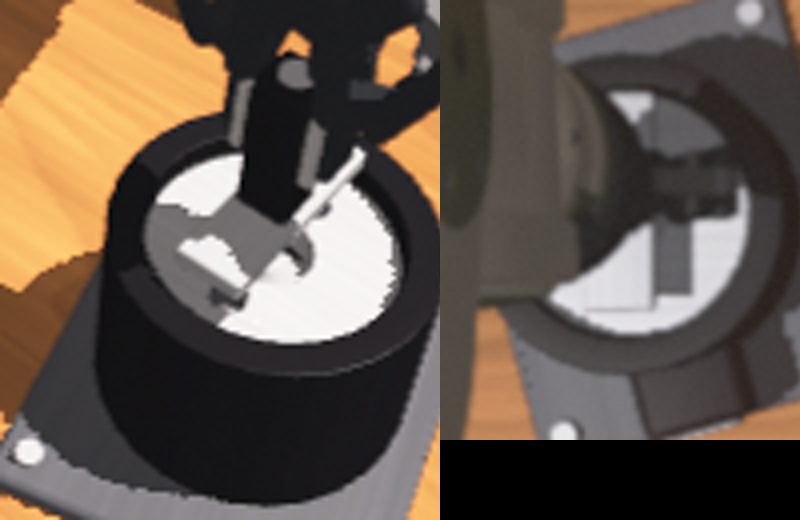

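The spanner hovers just above the ring, with the near pin around crop (235,298). TCP reads about 2.5 and -3 mm off in x and y, so I'll correct that before a closer look.

apply_moves(
  plan=[
    [0.9, -0.003, 0.003, 0, 0, 0, 0],
    [0.9, -0.005, 0.006, 0, 0, 0, 0],
    [0.9, -0.005, 0.006, 0, 0, 0, 0],
    [0.9, -0.005, 0.006, 0, 0, 0, 0],
    [0.9, -0.005, 0.006, -0.005, 0, 0, 0],
    [0.9, -0.005, 0.006, -0.01, 0, 0, 0],
    [0.9, -0.005, 0.006, -0.012, 0, 0, 0],
    [0.9, -0.005, 0.006, -0.012, 0, 0, 0],
    [0.9, -0.005, 0.006, -0.012, 0, 0, 0],
    [0.9, -0.005, 0.006, -0.012, 0, 0, 0],
  ],
)

```text
t: 11.5
tool_pos: [0.5131, 0.1152, 0.168]
ee_rot: [-0.015, 3.141, 0.0]
force: [-1.0, -0.1, -3.5]
finger_gap: 0.0231
grip_force: 79.7
```

```bash
python3 - <<'E'
from h import *
s=readout.get_state();print(s['t'],s['tool_pos'],s['ee_rot'],s['force'])
d=snap('scene','s5');crop('s5',310,225,390,295,8,'f')
im=cv2.imread('pics/f.png')
R=lambda p:tuple(int(v) for v in ((proj(d,p)-[310,225]+.5)*8))
T=s['tool_pos']
for x in(-.032,.032):
  cv2.polylines(im,[np.array([R([.5134+x+.008*np.cos(a),.115+.008*np.sin(a),.098]) for a in np.linspace(0,6.28,40)])],True,(0,0,255),1)
  cv2.polylines(im,[np.array([R([T[0]+x+.002*np.cos(a),T[1]+.002*np.sin(a),T[2]-.0656]) for a in np.linspace(0,6.28,40)])],True,(0,255,0),1)
cv2.imwrite('pics/f.png',im)
E
```

```text
11.5 [0.51309037 0.11518972 0.16802398] [-1.46613982e-02  3.14143672e+00  1.30164419e-04] [-0.95598888 -0.12582081 -3.50803846]
```

View pics/f.png

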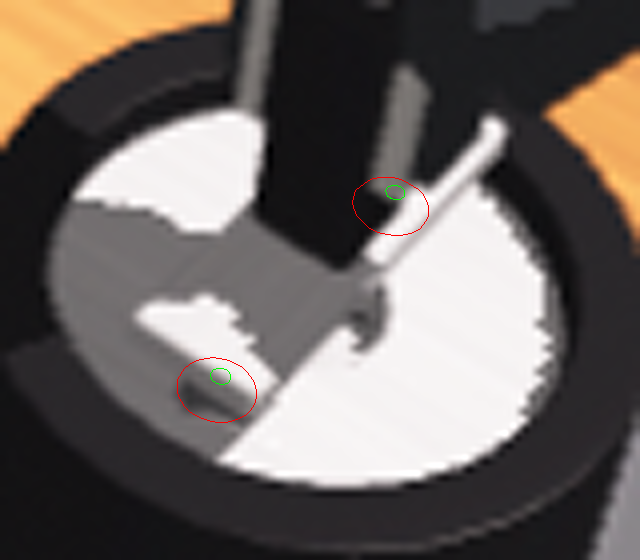

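The near hole, at crop (215,397), lines up with the predicted ellipse to about 1 mm. Inserting.

apply_moves(
  plan=[
    [0.9, 0, 0, -0.005, 0, 0, 0],
    [0.9, 0, 0, -0.01, 0, 0, 0],
    [0.9, 0, 0, -0.014, 0, 0, 0],
    [0.9, 0, 0, -0.018, 0, 0, 0],
    [0.9, 0, 0, -0.022, 0, 0, 0],
    [0.9, 0, 0, -0.025, 0, 0, 0],
    [0.9, 0, 0, -0.028, 0, 0, 0],
    [0.9, 0, 0, -0.031, 0, 0, 0],
    [0.9, 0, 0, -0.034, 0, 0, 0],
    [0.9, 0, 0, -0.034, 0, 0, 0],
  ],
)

```text
t: 12.55
tool_pos: [0.5129, 0.1152, 0.1507]
ee_rot: [0.015, -3.141, -0.0]
force: [-0.3, -0.7, -3.3]
finger_gap: 0.0231
grip_force: 79.7
```

apply_moves(
  plan=[
    [0.9, 0, 0, -0.001, 0, 0, 0],
    [0.9, 0, 0, -0.002, 0, 0, 0],
    [0.9, 0, 0, -0.003, 0, 0, 0],
    [0.9, 0, 0, -0.004, 0, 0, 0],
    [0.9, 0, 0, -0.004, 0, 0, 0],
    [0.9, 0, 0, -0.004, 0, 0, 0],
    [0.9, 0, 0, -0.004, 0, 0, 0],
    [0.9, 0, 0, -0.004, 0, 0, 0],
    [0.9, 0, 0, -0.004, 0, 0, 0],
    [0.9, 0, 0, -0.004, 0, 0, 0],
  ],
)

```text
t: 13.55
tool_pos: [0.5131, 0.1153, 0.1495]
ee_rot: [-0.015, 3.141, 0.0]
force: [-2.3, 0.1, 5.9]
finger_gap: 0.0233
grip_force: 80.7
```

Seated: the TCP is at 0.1495 with light contact force. Turning clockwise.

apply_moves(
  plan=[
    [0.9, 0, 0, 0, 0, 0, -0.02],
    [0.9, 0, 0, 0, 0, 0, -0.04],
    [0.9, 0, 0, 0, 0, 0, -0.06],
    [0.9, 0, 0, 0, 0, 0, -0.08],
    [0.9, 0, 0, 0, 0, 0, -0.1],
    [0.9, 0, 0, 0, 0, 0, -0.12],
    [0.9, 0, 0, 0, 0, 0, -0.14],
    [0.9, 0, 0, 0, 0, 0, -0.16],
    [0.9, 0, 0, 0, 0, 0, -0.18],
    [0.9, 0, 0, 0, 0, 0, -0.2],
  ],
)

```text
t: 14.55
tool_pos: [0.514, 0.1149, 0.1496]
ee_rot: [0.96, 2.989, 0.0]
force: [-0.2, -1.3, 3.6]
finger_gap: 0.0234
grip_force: 80.3
```

```bash
cat > st.py <<'E'
from h import *
from scipy.spatial.transform import Rotation as Ro
s=readout.get_state();y=Ro.from_rotvec(s['ee_rot']).as_matrix()[:,1]
print(s['t'],s['tool_pos'].round(4),'yaw',np.degrees(np.arctan2(y[1],y[0])).round(2)-90,s['force'].round(1),s['wrist_torque'].round(2),s['q'].round(2))
E
python3 st.py
```

```text
14.55 [0.514  0.1149 0.1496] yaw -35.61 [-0.2 -1.3  3.6] [-0.29  0.25  0.18] [ 0.07  0.27 -0.26  1.04 -0.    0.69]
```

apply_moves(
  plan=[
    [0.9, 0, 0, 0, 0, 0, -0.008],
    [0.9, 0, 0, 0, 0, 0, -0.016],
    [0.9, 0, 0, 0, 0, 0, -0.024],
    [0.9, 0, 0, 0, 0, 0, -0.032],
    [0.9, 0, 0, 0, 0, 0, -0.04],
    [0.9, 0, 0, 0, 0, 0, -0.048],
    [0.9, 0, 0, 0, 0, 0, -0.056],
    [0.9, 0, 0, 0, 0, 0, -0.064],
    [0.9, 0, 0, 0, 0, 0, -0.064],
    [0.9, 0, 0, 0, 0, 0, -0.064],
  ],
)

```text
t: 15.55
tool_pos: [0.5139, 0.1149, 0.1495]
ee_rot: [1.253, 2.879, 0.0]
force: [0.7, -1.8, 5.3]
finger_gap: 0.0234
grip_force: 80.7
```

```bash
python3 st.py
```

```text
15.55 [0.5139 0.1149 0.1495] yaw -47.04 [ 0.7 -1.8  5.3] [-0.56 -0.08 -0.01] [ 0.07  0.27 -0.26  1.04 -0.    0.89]
```

apply_moves(
  plan=[
    [0.9, 0, 0, 0, 0, 0, -0.006],
    [0.9, 0, 0, 0, 0, 0, -0.012],
    [0.9, 0, 0, 0, 0, 0, -0.018],
    [0.9, 0, 0, 0, 0, 0, -0.024],
    [0.9, 0, 0, 0, 0, 0, -0.03],
    [0.9, 0, 0, 0, 0, 0, -0.036],
    [0.9, 0, 0, 0, 0, 0, -0.042],
    [0.9, 0, 0, 0, 0, 0, -0.048],
    [0.9, 0, 0, 0, 0, 0, -0.054],
    [0.9, 0, 0, 0, 0, 0, -0.06],
  ],
)

```text
t: 16.55
tool_pos: [0.5132, 0.1146, 0.1495]
ee_rot: [1.519, 2.749, -0.001]
force: [-2.7, -3.8, 8.1]
finger_gap: 0.0229
grip_force: 80.9
```

```bash
python3 st.py
```

```text
16.55 [0.5132 0.1146 0.1495] yaw -57.85 [-2.7 -3.8  8.1] [-0.95  0.6   0.31] [ 0.07  0.27 -0.26  1.04 -0.    1.08]
```

apply_moves(
  plan=[
    [0.9, 0, 0, 0, 0, 0, -0.004],
    [0.9, 0, 0, 0, 0, 0, -0.008],
    [0.9, 0, 0, 0, 0, 0, -0.012],
    [0.9, 0, 0, 0, 0, 0, -0.016],
    [0.9, 0, 0, 0, 0, 0, -0.02],
    [0.9, 0, 0, 0, 0, 0, -0.024],
    [0.9, 0, 0, 0, 0, 0, -0.028],
    [0.9, 0, 0, 0, 0, 0, -0.03],
    [0.9, 0, 0, 0, 0, 0, -0.03],
    [0.9, 0, 0, 0, 0, 0, -0.03],
  ],
)

```text
t: 17.55
tool_pos: [0.5128, 0.1151, 0.1494]
ee_rot: [1.64, 2.679, -0.001]
force: [-1.8, -3.3, 7.5]
finger_gap: 0.0231
grip_force: 101.8
```

```bash
python3 st.py
```

```text
17.55 [0.5128 0.1151 0.1494] yaw -62.96 [-1.8 -3.3  7.5] [-0.68  0.49  1.9 ] [ 0.07  0.27 -0.26  1.04 -0.    1.17]
```

The torque rose to 1.9 N·m, so the ring is at its stop. I'll ease off a little, which stays within the pin play, then release and rise.

apply_moves(
  plan=[
    [0.9, 0, 0, 0, 0, 0, 0.004],
    [0.9, 0, 0, 0.001, 0, 0, 0.008],
    [0.9, 0, 0, 0.002, 0, 0, 0.009],
    [0.9, 0, 0, 0.002, 0, 0, 0.009],
    [0.6, 0, 0, 0.002, 0, 0, 0.009],
    [0.4, 0, 0, 0.002, 0, 0, 0.009],
    [0.2, 0, 0, 0.002, 0, 0, 0.009],
    [0, 0, 0, 0.002, 0, 0, 0.009],
    [0, 0, 0, 0.002, 0, 0, 0.009],
    [0, 0, 0, 0.002, 0, 0, 0.009],
  ],
)

```text
t: 18.55
tool_pos: [0.513, 0.1153, 0.15]
ee_rot: [1.608, 2.699, 0.0]
force: [-0.2, -0.4, -0.6]
finger_gap: 0.0856
grip_force: 0.0
```

apply_moves(
  plan=[
    [0, 0, 0, 0.01, 0, 0, 0],
    [0, 0, 0, 0.03, 0, 0, 0],
    [0, 0, 0, 0.07, 0, 0, 0],
    [0, 0, 0, 0.12, 0, 0, 0],
    [0, 0, 0, 0.18, 0, 0, 0],
    [0, -0.05, -0.05, 0.24, 0, 0, 0],
    [0, -0.1, -0.13, 0.26, 0, 0, 0],
    [0, -0.13, -0.22, 0.26, 0, 0, 0],
    [0, -0.15, -0.3, 0.26, 0, 0, 0],
    [0, -0.15, -0.3, 0.26, 0, 0, 0],
  ],
)

```text
t: 19.55
tool_pos: [0.4372, -0.0385, 0.2814]
ee_rot: [1.615, 2.692, -0.001]
force: [0.2, 0.3, 0.3]
finger_gap: 0.0851
grip_force: 0.0
```

```bash
python3 st.py; python3 - <<'E'
from h import *
d=snap('scene','s6');crop('s6',280,190,420,330,3,'e1');t=snap('top','t6');crop('t6',150,170,250,280,3.8,'e2')
a=cv2.imread('pics/e1.png');b=cv2.imread('pics/e2.png')[:,:375]
b=cv2.copyMakeBorder(b,0,max(0,len(a)-len(b)),0,0,0)[:len(a)];cv2.imwrite('pics/g.png',np.hstack([a,b]))
E
```

```text
19.55 [ 0.4372 -0.0385  0.2814] yaw -61.92 [0.2 0.3 0.3] [ 0.   -0.01  0.04] [-0.27  0.04 -0.21  1.32 -0.    0.81]
```

View pics/g.png

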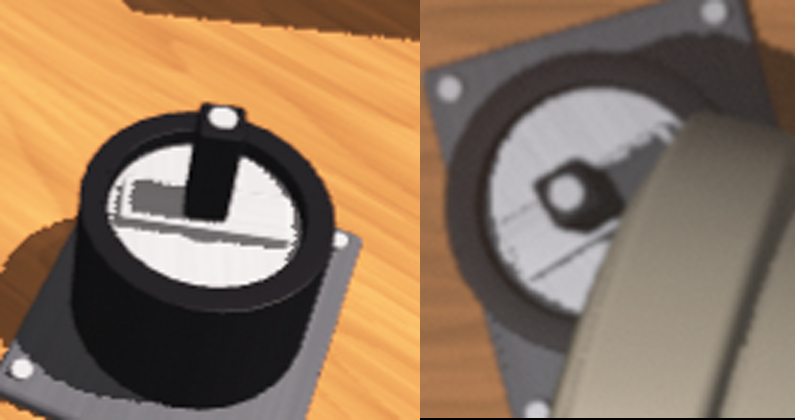

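The spanner stands upright in the ring with its bar flat on it (handle top at about (222,118) in the left crop), and the arm is clear. Handing in.

```bash
python3 -c "
from rig import robot
print(robot.close_job())"
```

```text
the job is handed in; nothing more can be done
None
```

I turned the ring clockwise with the longer spanner until the torque rose sharply (1.9 N·m), taken as its stop; I then let go with the spanner standing fully seated, never touched the shorter one, and handed in at about 20 s, after one off-centre first grip that I opened and redid.

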